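Clamp a freshly glued paperback in a ratchet-lever book press

ROBOT

A 6-joint arm with a two-finger parallel gripper is mounted at the origin on a cart in front of the work surface, level with it; the furniture and walls round the work are solid. World frame = base frame: x ahead of the robot, y to its left, z up, the work surface at z = 0. Lengths are in m, angles in rad, forces in N, time in s.
With the tool pointing down it reaches from about 0.35 to 0.975 m from the base axis. Payload 4.9 kg.
Tool frame: the origin (TCP) lies on the front face of the gripper's body, between the roots of the fingers; the fingertips stand ctrl.finger_overhang ahead of it and the grasp point (between the pads) lies 54 mm ahead of it (ctrl.finger_overhang is the distance from the TCP to the fingertips, in m); z points along the fingers, y is the line along which they close (so a half turn about z gives the same grasp; the last joint's range is limited). The gripper opens to 85 mm and grips with 20 to 120 N. Pads are 22 mm wide; open, the fingers measure 114 mm over their backs; the gripper's body (76 mm by 85 mm) begins 54 mm behind the grasp point. The pads swing forward as they close: fully open they stand 13 mm farther back than shut.
Start: joints at [0.991, 0.053, 1.613, -0, 1.476, -0.119], TCP at [0.278, 0.56, 0.304] pointing down, gripper open.
Joint ranges: [-3.01, 3.01], [-1.01, 2.22], [0.06, 2.58], [-1.02, 4.17], [0.09, 2.62], [-3.14, 3.14]. Speed limits (rad/s): [2.57, 2.57, 3.14, 3.14, 3.14, 3.14].

INTERFACE

Orientations are given as a rotation vector (axis times angle).
In Python, from station import ctrl, vision gives the robot as it stands. The module is installed in compiled form; this text tells all that it offers.
- The arm moves only by the tool drive_tool, never from a script. Its argument "rows" is a list of rows, each a list of 2 entries, a list of its own where there are three numbers: the shift along the tool's x, y, z in m, then the turn about the tool's z in rad. A call has 1 to 10 rows; each row shifts and turns the commanded pose from where the row before left it, along the tool's axes as they then stand; what a row does not reach is not made up. A row lasts 1/10 s, in which the tool goes at most 50 mm and 8.59 degrees, less where a joint would pass 70% of its speed; a pose out of reach is approached as far as the arm can. A call with a gripper value outside its range is refused whole. "jaw" is the closure, from 0 (fully open) to 1 (shut), set as the call begins (left out, the last holds). The fingers move at their own pace and stop on an object; "grip_force" is the grip in N (left out, the last holds). Time passes only in rows, so rows that do not move let the fingers close. It gives the time, the measured TCP pose, the force, the opening and the grip force at its end, in the units of the state.
- ctrl.get_obs(): the state, without advancing time (a new reading comes with each control period).
- vision.get_image(name): name is "side" or "top"; returns a dict with "image" (400x640x3 uint8, blue, green, red), "vertical_fov" (degrees; the focal length in pixels is half the picture's height over the tangent of half this angle, whatever the lens; pixels are square), "cx", "cy" (the principal point, pixels), "R" (3x3) and "t" (3): a world point X has camera coordinates R X + t. Camera axes: x right, y down, z forward; pixel columns grow to the right and rows downward; lengths in m; the calibration is good to about 2 mm. A picture is of the moment at which its call begins. There is no depth.
- ctrl.finish_job(): hands the job in; it is judged then, once.
The state is a dict: "t": time; "q": joint angles; "dq": joint speeds; "effort": joint torques, N m; "tool_pos": TCP position; "tool_rot": TCP orientation; "contact_force": force on the tool from outside, world axes, zero at the start; "wrist_torque": the same for the moment, N m; "opening": finger opening in m; "grip_force": force on a finger pad.
Only numpy, scipy, OpenCV 4.12 (cv2) and the standard library are available. Lean on these libraries where they do the work, as an engineer would, in place of code of your own. Each camera call takes 0.05 s, during which the arm holds its last target. There are 200 camera calls.

TASK

The thick black paperback standing spine-up on the desk has just had its spine glued: stand it, still spine-up, on the bed of the book press between the two plywood jaws and about in the middle of their width, and let go. Then take the press's upright black handle and pump the ratchet lever in full strokes from rubber stop to rubber stop, which moves the sliding jaw up one tooth a stroke, until that jaw bears on the book, and give it one or two clicks more, so that the book is held firmly but no tighter than that. Feel for the stops rather than ramming them, move the jaw with the lever only, and leave the glue stick and the tape roll where they are.

Things in the scene. Friction and masses are not known exactly. Their poses are not given: they have to be found in the camera images.
- book_mid (a point): Centre of the thick black paperback, 185 mm long (point x), 35 mm thick (point y), 126 mm high (point z, up to the spine) as it stands on its fore-edge, so the centre is 63 mm above what it stands on. 0.35 to 0.5 kg, loose, easily toppled; grip it across its thickness from above.
- book: The same book; its origin lies on the face of one cover, 17 mm from point book_mid (use the point).
- press: Book press, fixed to the desk: grey base 200 x 306 x 16 mm. Origin on the desk under the middle of the jaws' width; y = the way the sliding jaw closes, z up, the lever's handle stands out towards -x. Two plywood jaws across x, each 160 mm wide, tops 88 to 91 mm above the desk. Rack, lever and pawls lie behind the sliding jaw, at y -155 to 46 mm, up to 85 mm above the desk.
- bed (a point): Point on the bed between the jaws, on which the book is to stand, 16 mm above the desk, at the middle of the jaws' width, about 29 mm before the rear jaw. Axes as press.
- rear_face (a point): Centre of the rear jaw's face (press y about +130 mm), 53 mm above the desk. This jaw is bolted fast, up to 3 mm differently each time. Axes as press.
- jaw_face (a point): Centre of the sliding jaw's face, 53 mm above the desk, axes as press. Gap between the jaws at the start 45 to 63 mm. Each full stroke moves this jaw one 8 mm tooth towards +y; a pawl holds it. It sits on the rack over a 1.5 N/mm spring: once it bears on the book (which slides back against the rear jaw), each click adds about 12 N; up to 3 mm of a click are lost as the pawl takes the load.
- press_jaw: The sliding jaw (its origin is not on it: use point jaw_face). Not to be pushed by hand.
- handle (a point): Centre of the grip of the lever's handle, an upright black round handle 23 mm in diameter, from 79 to 132 mm above the desk; this point is 104 mm above the desk. It swings level on a circle of 120 mm radius round point lever_pivot: the working stroke goes towards press -y, the return stroke towards press +y.
- lever_pivot (a point): Point on the lever's vertical pivot axis at the height of point handle. A working stroke with the jaw free takes about 3 N at the handle; with the jaw on the book it grows by 0.32 N per N on the book, so about 4 N a click. Return stroke about 2 N. The lever stays where left, anywhere between the stops at the start, so the first stroke may give less than a tooth.
- press_stops: Two rubber posts (origin as press) that end the stroke, 0.342 rad apart (41 mm at the handle). Pawls catch only in the last 8 mm (at the handle) before each. The handle arm is bolted to the crank up to 8 degrees off each time, so no pose tells where the stops come: feel them. They are stiff (5 N per mm at the handle); over 90 N on one (28 N at the handle beyond the load) is ramming.
- glue_stick: Glue stick standing on the desk left in front of the press, 25 mm in diameter, 90 mm tall, loose; origin at its foot.
- tape_roll: Roll of tape lying on the desk right in front of the press, 96 mm in diameter, 25 mm high, loose; origin at its foot.

How it is judged:
On the way, in this order (a step that is already met when the one before it is completed fails the run):
1. the book stands spine-up on the press bed between the jaws, let go (x of book_mid in the frame of press between -0.03 and 0.03 m and y of book_mid in the frame of press between 0.08 and 0.125 m and z of book_mid in the frame of press between 0.075 and 0.085 m and angle between book_mid's own z axis and vertical below 0.12 rad and angle between the y axis of book_mid and the y axis of press, either way round below 0.15 rad and contact force between the fingers and book below 0.1 N), for 0.3 s.
2. the sliding jaw bears on the book (contact force between press_jaw and book above 5 N), for 0.1 s.
At the end, for the whole second after the job is handed in: The book stands spine-up (within 7 degrees) on the press bed, square to the jaws (within 9 degrees) and within 30 mm of the middle of their width, let go, and the sliding jaw holds it with a steady 7 to 38 N (what one or two clicks after first touch give) (all of step 1 and contact force between press_jaw and book between 7 and 38 N and linear speed of book below 0.01 m/s).
It fails at once if the lever rammed against a rubber stop (over 90 N on the stop, 28 N at the handle beyond what drives the rack) (contact force between press_stops and anything else above 90 N).
It fails at once if the sliding jaw pushed directly instead of with the lever (contact force between any of the arm, the fingers and press_jaw above 4 N).
It fails at once if the glue stick or the tape roll moved by more than 30 mm (distance of any of glue_stick, tape_roll from where it was at the start of the episode above 0.03 m).
It also fails if it takes over 72 s, if anything falls off the work surface, if the arm or the gripper's body presses on something with over 40 N, if the wrist force passes 120 N, or if a joint passes its speed limit or range.

## Working session

There is one attempt and no reset: what is moved stays moved. The work goes in short steps, Python scripts to look and compute and a tool call to move; the robot and the scene stay as the last step left them, time stands still between calls to the robot, and variables do not carry over. Pictures are saved under pics/ and viewed, at most 10 in all, crops included, and the job is handed in when it is done.

Besides the shell and the picture viewer there is one more tool, called after "Request:" in YAML: its name, and indented under it one key for each argument. drive_tool: Moves the arm, as the interface text tells. Its arguments: {"type":"object","properties":{"rows":{"type":"array","items":{"type":"array"}},"jaw":{"type":"number"},"grip_force":{"type":"number"}},"required":["rows"]}

```bash
mkdir -p pics; cat > h.py <<'E'
import numpy as np, cv2
from station import ctrl, vision
def grab(n,tag):
    d=vision.get_image(n); cv2.imwrite(f'pics/{tag}.png',d['image']); np.savez(f'pics/{tag}.npz',**{k:np.asarray(v) for k,v in d.items()}); return d
def ray(d,u,v):
    f=200/np.tan(np.radians(float(d['vertical_fov']))/2); R=np.asarray(d['R']);t=np.asarray(d['t'])
    return -R.T@t, R.T@np.array([(u-d['cx'])/f,(v-d['cy'])/f,1])
def onz(d,u,v,z):
    c,r=ray(d,u,v); return c+r*(z-c[2])/r[2]
def tri(d1,p1,d2,p2):
    c1,r1=ray(d1,*p1);c2,r2=ray(d2,*p2)
    s=np.linalg.lstsq(np.c_[r1,-r2],c2-c1,rcond=None)[0]
    a=c1+s[0]*r1;b=c2+s[1]*r2; return (a+b)/2,np.linalg.norm(a-b)
def proj(d,X):
    f=200/np.tan(np.radians(float(d['vertical_fov']))/2); c=d['R']@np.asarray(X)+d['t']; return f*c[0]/c[2]+d['cx'],f*c[1]/c[2]+d['cy']
E
python3 - <<'E'
from h import *
for n in('top','side'):
    d=grab(n,n+'0'); print(n,d['vertical_fov'],d['cx'],d['cy'],-np.asarray(d['R']).T@d['t'],np.asarray(d['R'])[2])
o=ctrl.get_obs();print(o,ctrl.finger_overhang)
E
```

```text
top 54.62516982059727 316.90169309932435 199.3003500458926 [ 0.36916243 -0.13098923  1.13125229] [ 0.13014461  0.01289879 -0.99141112]
side 54.12577860026277 317.0906481526935 199.23610397460885 [0.54451308 0.62531945 0.60937302] [-0.00984879 -0.81284637 -0.58239487]
{'t': 0.1, 'q': array([ 9.90971531e-01,  5.33005976e-02,  1.61414697e+00,  2.87467284e-05,
        1.47599711e+00, -1.19015282e-01]), 'dq': array([-0.00056105, -0.00208488, -0.00341911, -0.00116093,  0.00115432,
       -0.00068465]), 'effort': array([ 1.04186790e-04, -3.94909787e+01, -3.71361208e+01, -1.85057797e-04,
        4.00606339e-03,  1.25179108e-05]), 'tool_pos': array([0.27768956, 0.55944913, 0.30278559]), 'tool_rot': array([-7.17303546e-01, -3.05792746e+00,  2.71739333e-03]), 'contact_force': array([-0.27656523,  0.05096058,  0.07185315]), 'wrist_torque': array([-0.00778241, -0.00278558,  0.0052848 ]), 'grip_force': 0.0, 'opening': 0.0854560169651369} 0.0726
```

View pics/top0.png

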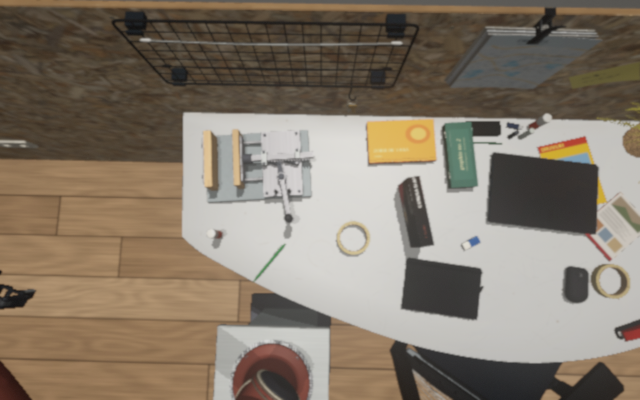

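View pics/side0.png

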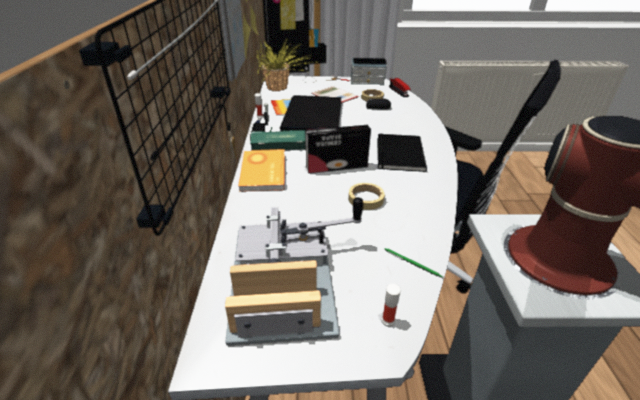

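The top view (up = +x, left = +y) shows the rear jaw at (208,160), the sliding jaw at (237,157), the handle at (288,217), the standing book at (415,212), the tape at (353,238) and the glue stick at (215,234). The side view shows the same items, with the book at (338,148) and the handle at (357,208). I'll crop these for detail.

```bash
python3 - <<'E'
import cv2
t=cv2.imread('pics/top0.png');s=cv2.imread('pics/side0.png')
cv2.imwrite('pics/tc.png',cv2.resize(t[110:260,180:445],None,fx=3,fy=3,interpolation=2))
cv2.imwrite('pics/sc.png',cv2.resize(s[115:345,215:405],None,fx=2.6,fy=2.6,interpolation=2))
E
```

```text
(no output)
```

View pics/tc.png

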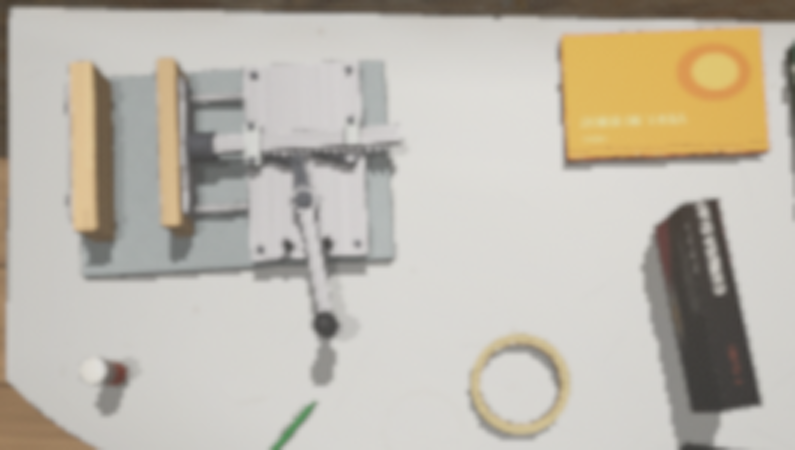

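View pics/sc.png

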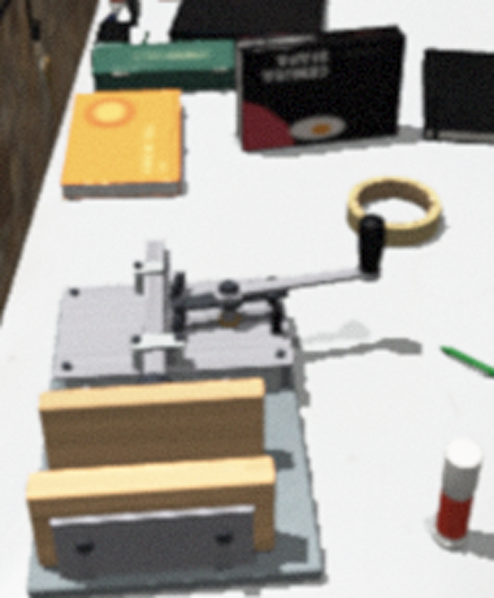

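The crops are clear. In the top crop the book's far spine edge runs (720,200) to (762,402), the jaw tops run along x≈95 and x≈180 or so, and the handle top is at (325,323). In the side crop the cover's bottom edge runs (245,150) to (400,137).

```bash
cat >> h.py <<'E'
def ld(t): return dict(np.load(f'pics/{t}.npz'))
def T(u,v): return (180+u/3-.33,110+v/3-.33)
def S(u,v): return (215+u/2.6-.3,115+v/2.6-.3)
E
python3 - <<'E'
from h import *
np.set_printoptions(precision=4,suppress=True)
t=ld('top0');s=ld('side0')
print('back top edge',a:=onz(t,*T(720,200),.126),b:=onz(t,*T(762,402),.126),np.linalg.norm(a-b))
print('front bottom edge',c:=onz(s,*S(245,150),0),d:=onz(s,*S(400,137),0),np.linalg.norm(c-d))
print('top bottom-left',onz(t,*T(657,235),0),onz(t,*T(692,412),0))
print('tri back top corners',tri(t,T(720,200),s,S(240,37)),tri(t,T(760,402),s,S(404,28)))
print('handle top',tri(t,T(325,322),s,S(371,221)))
for n,p,q in [('rear far',(97,62),(30,475)),('rear near',(98,230),(273,459)),('slid far outer',(157,60),(42,410)),('slid near outer',(161,227),(264,397))]:
    print(n,tri(t,T(*p),s,S(*q)))
for p in [(83,277),(393,260),(385,60)]: print('base',onz(t,*T(*p),.016))
print('base side',[onz(s,*S(*p),.016) for p in [(30,583),(322,573)]])
# colour masks for wood
for n,d in(('top',t),('side',s)):
    h=cv2.cvtColor(d['image'],cv2.COLOR_BGR2HSV); m=cv2.inRange(h,(8,70,120),(25,220,255))
    if n=='top': m[:, 260:]=0;m[:115]=0;m[200:]=0;m[:,:190]=0
    else: m[:255]=0;m[:, :220]=0;m[:,340:]=0;m[340:]=0
    for c in cv2.findContours(m,0,2)[0]:
        if cv2.contourArea(c)>60: print(n,cv2.contourArea(c),cv2.approxPolyDP(c,2.0,True)[:,0].tolist(),cv2.minAreaRect(c))
E
```

```text
back top edge [ 0.5684 -0.3868  0.126 ] [ 0.3931 -0.421   0.126 ] 0.17859361091852047
front bottom edge [ 0.5572 -0.3614  0.    ] [ 0.3775 -0.3902  0.    ] 0.1820287059630891
top bottom-left [ 0.5569 -0.3567  0.    ] [ 0.3848 -0.3899  0.    ]
tri back top corners (array([ 0.5648, -0.3856,  0.1292]), np.float64(0.005762987886548629)) (array([ 0.3866, -0.4181,  0.1253]), np.float64(0.01305773981337886))
handle top (array([ 0.4521, -0.0439,  0.1288]), np.float64(0.001187655560404375))
rear far (array([0.6931, 0.1806, 0.0858]), np.float64(0.0016233494530223818))
rear near (array([0.5343, 0.1696, 0.0882]), np.float64(0.001794327847129094))
slid far outer (array([0.6952, 0.1242, 0.0875]), np.float64(0.0026149935815945463))
slid near outer (array([0.5392, 0.1123, 0.0874]), np.float64(0.00040685091228456955))
base [0.5002 0.2021 0.016 ]
base [ 0.5238 -0.0981  0.016 ]
base [ 0.7239 -0.0849  0.016 ]
base side [array([0.6955, 0.2132, 0.016 ]), array([0.5002, 0.2063, 0.016 ])]
top 401.0 [[205, 131], [205, 185], [210, 187], [213, 185], [211, 133]] ((208.25564575195312, 158.9815673828125), (56.105
[... 253 characters left out ...]
 290], [234, 295], [234, 298], [275, 293], [296, 295], [308, 292], [310, 296], [317, 295], [319, 298], [274, 302], [274, 299], [268, 303], [260, 303], [256, 300], [258, 298], [253, 298], [259, 302], [253, 304], [241, 303], [250, 298], [245, 298], [244, 301], [241, 299], [239, 304], [235, 303], [239, 299], [234, 302], [231, 299], [232, 301], [227, 300], [226, 303], [235, 303], [225, 306], [226, 309], [237, 306], [319, 301]] ((272.44549560546875, 298.33001708984375), (13.733649253845215, 95.82263946533203), 85.3466567993164)
side 628.0 [[316, 261], [241, 264], [232, 266], [230, 272], [315, 268]] ((272.9898681640625, 266.33062744140625), (8.52466869354248, 86.50442504882812), 86.56636810302734)
```

```bash
cat >> h.py <<'E'
from scipy.spatial.transform import Rotation as Ro
def plan(X,yaw=None):
    """rows-units to get TCP to X with tool y along world (-sin yaw, cos yaw) mod pi: turn first, then shift in the turned tool axes"""
    o=ctrl.get_obs(); R=Ro.from_rotvec(o['tool_rot']).as_matrix(); y=R[:,1]; turn=0
    if yaw is not None:
        cur=np.arctan2(-y[0],y[1]); dw=(yaw-cur+np.pi/2)%np.pi-np.pi/2; turn=dw*np.sign(R[2,2])
    R2=R@Ro.from_rotvec([0,0,turn]).as_matrix()
    print('t',o['t'],'q6',round(o['q'][5],3),'pos',o['tool_pos'].round(4),'toolx',R2[:,0].round(3),'tooly',R2[:,1].round(3),'turn',round(turn,3),'shift',(R2.T@(np.asarray(X)-o['tool_pos'])).round(4))
E
python3 - <<'E'
from h import *
np.set_printoptions(precision=4,suppress=True)
t=ld('top0');s=ld('side0')
print('pivot',tri(t,T(303,200),s,S(230,288)))
plan([.473,-.389,.30],.175)
E
```

```text
pivot (array([ 0.5671, -0.0158,  0.0821]), np.float64(0.002570988240122349))
t 0.1 q6 -0.119 pos [0.2777 0.5594 0.3028] toolx [-0.985 -0.174  0.001] tooly [-0.174  0.985 -0.001] turn -0.636 shift [-0.0272 -0.968   0.004 ]
```

Request:
drive_tool:
  rows:
    - [[0,0,0],-0.127]
    - [[0,0,0],-0.127]
    - [[0,0,0],-0.127]
    - [[0,0,0],-0.127]
    - [[0,0,0],-0.128]
    - [[-0.001,-0.04,0],0]
    - [[-0.001,-0.04,0],0]
    - [[-0.001,-0.04,0],0]
    - [[-0.001,-0.04,0],0]
    - [[-0.001,-0.04,0],0]

```text
t: 1.1
tool_pos: [0.3175, 0.3621, 0.3033]
tool_rot: [0.276, -3.129, 0.001]
contact_force: [0.8, 0.8, 0.9]
opening: 0.0856
grip_force: 0.0
```

Request:
drive_tool:
  rows:
    - [[-0.001,-0.04,0],0]
    - [[-0.001,-0.04,0],0]
    - [[-0.001,-0.04,0],0]
    - [[-0.001,-0.04,0],0]
    - [[-0.001,-0.04,0],0]
    - [[-0.001,-0.04,0],0]
    - [[-0.001,-0.04,0],0]
    - [[-0.001,-0.04,0],0]
    - [[-0.001,-0.04,0],0]
    - [[-0.001,-0.04,0],0]

```text
t: 2.1
tool_pos: [0.397, -0.03, 0.3036]
tool_rot: [-0.274, 3.129, 0.0]
contact_force: [1.1, 0.5, 0.3]
opening: 0.0852
grip_force: 0.0
```

Request:
drive_tool:
  rows:
    - [[-0.001,-0.04,0],0]
    - [[-0.001,-0.04,0],0]
    - [[-0.001,-0.04,0],0]
    - [[-0.001,-0.04,0],0]
    - [[-0.001,-0.04,0],0]
    - [[-0.001,-0.04,0],0]
    - [[-0.001,-0.04,0],0]
    - [[0,-0.04,0],0]
    - [[0,-0.04,0],0]
    - [[0,0,0],0]

```text
t: 3.1
tool_pos: [0.4665, -0.3853, 0.3025]
tool_rot: [0.269, -3.129, -0.001]
contact_force: [-0.0, 0.3, -0.8]
opening: 0.0857
grip_force: 0.0
```

```bash
python3 - <<'E'
from h import *
plan([.473,-.389,.157],.175)
t=grab('top','top1');s=grab('side','side1')
a=cv2.resize(t['image'][150:270,360:480],None,fx=3.3,fy=3.3,interpolation=2);b=cv2.resize(s['image'][70:190,290:410],None,fx=3.3,fy=3.3,interpolation=2)
cv2.imwrite('pics/c1.png',np.hstack([a,b]))
E
```

```text
t 3.1 q6 -2.555 pos [ 0.4665 -0.3853  0.3025] toolx [-0.985 -0.174  0.001] tooly [-0.174  0.985  0.   ] turn -0.003 shift [-0.0059 -0.0049  0.1455]
```

View pics/c1.png

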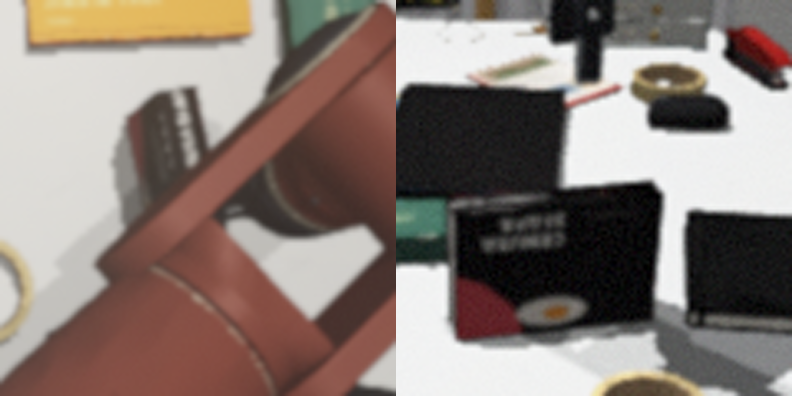

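The top crop shows the arm above the book. In the side crop the front cover's bottom edge runs (457,338) to (655,325) and its front top edge runs about (452,212) to (657,197). I'll cast these once more.

```bash
python3 - <<'E'
from h import *
np.set_printoptions(precision=4,suppress=True)
s=ld('side1');t=ld('top1')
f=lambda u,v:(290+(u-396)/3.3-.35,70+v/3.3-.35)
for p,z in [((457,338),0),((655,325),0),((452,212),.126),((657,197),.126)]: print(onz(s,*f(*p),z))
print('mid of top spine edge tri'); 
for X in [(.565,-.387,.126),(.385,-.419,.126),(.559,-.355,.126),(.559,-.355,0),(.376,-.388,0)]:
  u,v=proj(t,X);a=proj(s,X);print(X,((u-360)*3.3,(v-150)*3.3),((a[0]-290)*3.3+396,(a[1]-70)*3.3))
E
```

```text
[ 0.5596 -0.3632  0.    ]
[ 0.3792 -0.3859  0.    ]
[ 0.5628 -0.3594  0.126 ]
[ 0.3875 -0.3887  0.126 ]
mid of top spine edge tri
(0.565, -0.387, 0.126) (np.float64(197.18821894927567), np.float64(91.07221391474945)) (np.float64(448.67439854783856), np.float64(196.39067795075178))
(0.385, -0.419, 0.126) (np.float64(240.72152870175276), np.float64(319.48061201369416)) (np.float64(654.690866547908), np.float64(180.74035525824928))
(0.559, -0.355, 0.126) (np.float64(156.9828144642536), np.float64(97.58098848844594)) (np.float64(455.28872578055245), np.float64(213.18121452409383))
(0.559, -0.355, 0) (np.float64(125.66963454660473), np.float64(123.06281565079954)) (np.float64(456.4124653080976), np.float64(341.66719109556766))
(0.376, -0.388, 0) (np.float64(164.0040748246334), np.float64(330.2225980342226)) (np.float64(657.1158762512857), np.float64(322.6596040801548))
```

Request:
drive_tool:
  rows:
    - [[-0.006,-0.006,0.02],0]
    - [[0,0,0.025],0]
    - [[0,0,0.025],0]
    - [[0,0,0.025],0]
    - [[0,0,0.02],0]
    - [[0,0,0.015],0]
    - [[0,0,0.01],0]
    - [[0,0,0.005],0]
    - [[0,0,0],0]
    - [[0,0,0],0]

```text
t: 4.2
tool_pos: [0.4743, -0.3869, 0.16]
tool_rot: [-0.275, 3.128, -0.002]
contact_force: [-0.8, 0.1, 0.9]
opening: 0.0851
grip_force: 0.0
```

Request:
drive_tool:
  rows:
    - [[0,0,0],0]
    - [[0,0,0],0]
    - [[0,0,0],0]
    - [[0,0,0],0]
    - [[0,0,0],0]
    - [[0,0,0],0]
    - [[0,0,0],0]
    - [[0,0,0],0]
  jaw: 1
  grip_force: 50

```text
t: 5.0
tool_pos: [0.4741, -0.3869, 0.1595]
tool_rot: [-0.275, 3.129, -0.002]
contact_force: [0.3, -1.7, 3.4]
opening: 0.0347
grip_force: 52.0
```

Request:
drive_tool:
  rows:
    - [[0,0,-0.01],0]
    - [[0,0,-0.02],0]
    - [[0,0,-0.03],0]
    - [[0,0,-0.03],0]
    - [[0,0,-0.03],0]
    - [[0,0,-0.03],0]
    - [[0,0,-0.02],0]
    - [[0,0,-0.01],0]
    - [[0,0,0],0]

```text
t: 5.9
tool_pos: [0.4739, -0.3864, 0.3395]
tool_rot: [-0.275, 3.129, -0.001]
contact_force: [-0.7, 0.1, -5.5]
opening: 0.0351
grip_force: 51.4
```

```bash
python3 - <<'E'
from h import *
plan([.6155,.1465,.34],.07)
E
```

```text
t 5.9 q6 -2.552 pos [ 0.4739 -0.3864  0.3395] toolx [-0.998 -0.07  -0.001] tooly [-0.07   0.998 -0.   ] turn 0.105 shift [-0.1785  0.5217 -0.0006]
```

Request:
drive_tool:
  rows:
    - [[0,0,0],0.05]
    - [[0,0,0],0.055]
    - [[-0.006,0.018,0],0]
    - [[-0.012,0.035,0],0]
    - [[-0.012,0.035,0],0]
    - [[-0.012,0.035,0],0]
    - [[-0.012,0.035,0],0]
    - [[-0.012,0.035,0],0]
    - [[-0.012,0.035,0],0]
    - [[-0.012,0.035,0],0]

```text
t: 6.9
tool_pos: [0.5445, -0.1153, 0.3366]
tool_rot: [0.112, -3.136, -0.003]
contact_force: [1.1, 0.1, -5.0]
opening: 0.0347
grip_force: 51.5
```

Request:
drive_tool:
  rows:
    - [[-0.012,0.035,0],0]
    - [[-0.012,0.035,0],0]
    - [[-0.012,0.035,0],0]
    - [[-0.012,0.035,0],0]
    - [[-0.012,0.035,0],0]
    - [[-0.012,0.035,0],0]
    - [[-0.011,0.035,0],0]
    - [[-0.006,0.014,0],0]
    - [[0,0,0],0]
    - [[0,0,0],0]

```text
t: 7.9
tool_pos: [0.6151, 0.1468, 0.3374]
tool_rot: [0.112, -3.137, 0.001]
contact_force: [-0.2, -1.1, -4.9]
opening: 0.0349
grip_force: 51.8
```

```bash
python3 - <<'E'
from h import *
plan([.6155,.1465,.1765],.07)
t=grab('top','top2');s=grab('side','side2')
a=cv2.resize(t['image'][100:220,180:300],None,fx=3.3,fy=3.3,interpolation=2);b=cv2.resize(s['image'][100:340,190:350],None,fx=2.5,fy=2.5,interpolation=2)
c=np.zeros((600,796,3),np.uint8);c[:396,:396]=a;c[:,396:]=b;cv2.imwrite('pics/c2.png',c)
E
```

```text
t 7.9 q6 -1.525 pos [0.6151 0.1468 0.3374] toolx [-0.998 -0.07   0.003] tooly [-0.07   0.998 -0.001] turn 0.001 shift [-0.0008 -0.0002  0.1609]
```

View pics/c2.png

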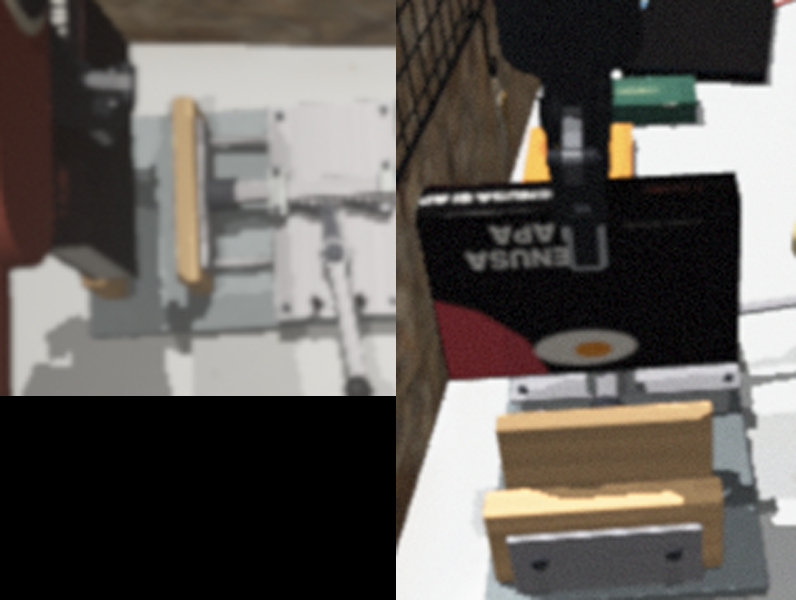

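The book hangs level over the press. In the side view its lower corners are at (450,378) and (738,358). In the top view the near lower corner of the -y cover is at (135,280). I'll check its offset from the jaws.

```bash
python3 - <<'E'
from h import *
np.set_printoptions(precision=4,suppress=True)
s=ld('side2');t=ld('top2')
g=lambda u,v:(190+(u-396)/2.5-.3,100+v/2.5-.3); f=lambda u,v:(180+u/3.3-.35,100+v/3.3-.35)
print('bottom +y corners',onz(s,*g(450,379),.178),onz(s,*g(738,359),.178))
print('top +y corners',onz(s,*g(420,207),.304),onz(s,*g(740,190),.304))
print('bottom -y near corner',onz(t,*f(135,282),.178))
print('rear inner edge',onz(s,*g(486,493),.09),onz(s,*g(720,478),.09)," slid +y edge",onz(s,*g(499,431),.09),onz(s,*g(712,415),.09))
print('slid top in top view +y edge',onz(t,*f(173,97),.09),onz(t,*f(180,280),.09))
E
```

```text
bottom +y corners [0.7068 0.1656 0.178 ] [0.5228 0.147  0.178 ]
top +y corners [0.7063 0.1583 0.304 ] [0.5239 0.14   0.304 ]
bottom -y near corner [0.5245 0.1232 0.178 ]
rear inner edge [0.6922 0.1833 0.09  ] [0.5341 0.1707 0.09  ]  slid +y edge [0.6932 0.1262 0.09  ] [0.5393 0.1106 0.09  ]
slid top in top view +y edge [0.6976 0.1235 0.09  ] [0.5413 0.1094 0.09  ]
```

Request:
drive_tool:
  rows:
    - [[0,0.002,0.01],0]
    - [[0,0,0.02],0]
    - [[0,0,0.02],0]
    - [[0,0,0.02],0]
    - [[0,0,0.01],0]
    - [[0,0,0.01],0]
    - [[0,0,0.01],0]
    - [[0,0,0.01],0]
    - [[0,0,0],0]
    - [[0,0,0],0]

```text
t: 9.0
tool_pos: [0.6158, 0.1488, 0.229]
tool_rot: [-0.11, 3.14, -0.0]
contact_force: [0.3, 0.1, -4.9]
opening: 0.0348
grip_force: 51.7
```

Request:
drive_tool:
  rows:
    - [[0,0,0.01],0]
    - [[0,0,0.01],0]
    - [[0,0,0.01],0]
    - [[0,0,0.008],0]
    - [[0,0,0.004],0]
    - [[0,0,0],0]
    - [[0,0,0],0]

```text
t: 9.7
tool_pos: [0.6158, 0.1488, 0.1871]
tool_rot: [-0.11, 3.139, 0.0]
contact_force: [0.4, -0.5, -4.8]
opening: 0.035
grip_force: 51.8
```

Still hanging freely inside the jaws. The last 11 mm in small steps.

Request:
drive_tool:
  rows:
    - [[0,0,0.003],0]
    - [[0,0,0.003],0]
    - [[0,0,0.002],0]
    - [[0,0,0.001],0]
    - [[0,0,0.001],0]
    - [[0,0,0],0]
    - [[0,0,0],0]

```text
t: 10.4
tool_pos: [0.6157, 0.1487, 0.177]
tool_rot: [-0.11, 3.14, -0.0]
contact_force: [0.1, 1.0, -5.0]
opening: 0.035
grip_force: 51.8
```

Request:
drive_tool:
  rows:
    - [[0,0,0.001],0]
    - [[0,0,0],0]

```text
t: 10.6
tool_pos: [0.6156, 0.1487, 0.1758]
tool_rot: [0.11, -3.14, 0.0]
contact_force: [-1.1, 0.0, -4.7]
opening: 0.0348
grip_force: 51.8
```

Request:
drive_tool:
  rows:
    - [[0,0,0.001],0]
    - [[0,0,0],0]

```text
t: 10.8
tool_pos: [0.6158, 0.1487, 0.1755]
tool_rot: [-0.11, 3.139, -0.0]
contact_force: [-1.4, -0.5, -1.9]
opening: 0.0345
grip_force: 52.1
```

Request:
drive_tool:
  rows:
    - [[0,0,0.0005],0]
    - [[0,0,0],0]
    - [[0,0,0],0]
    - [[0,0,0],0]
    - [[0,0,0],0]
    - [[0,0,0],0]
  jaw: 0.2

```text
t: 11.4
tool_pos: [0.6157, 0.1487, 0.1745]
tool_rot: [-0.11, 3.139, -0.0]
contact_force: [0.6, 0.1, 0.6]
opening: 0.0682
grip_force: 0.0
```

Request:
drive_tool:
  rows:
    - [[0,0,-0.005],0]
    - [[0,0,-0.01],0]
    - [[0,0,-0.02],0]
    - [[0,0,-0.02],0]
    - [[0,0,-0.03],0]
    - [[0,0,-0.03],0]
    - [[0,0,-0.015],0]
    - [[0,0,0],0]

```text
t: 12.2
tool_pos: [0.6169, 0.1489, 0.3085]
tool_rot: [-0.11, 3.133, 0.001]
contact_force: [-0.3, 0.1, 0.8]
opening: 0.0685
grip_force: 0.0
```

```bash
python3 - <<'E'
from h import *
plan([.452,-.044,.30],.25)
t=grab('top','top3');s=grab('side','side3')
a=cv2.resize(t['image'][115:235,180:310],None,fx=3.0,fy=3.0,interpolation=2);b=cv2.resize(s['image'][170:340,215:375],None,fx=2.5,fy=2.5,interpolation=2)
c=np.zeros((425,790,3),np.uint8);c[:360,:390]=a;c[:,390:]=b;cv2.imwrite('pics/c3.png',c)
E
```

```text
t 12.2 q6 -1.521 pos [0.6169 0.1489 0.3085] toolx [-0.969 -0.247 -0.007] tooly [-0.247  0.969 -0.001] turn -0.18 shift [ 0.2075 -0.1461  0.0072]
```

View pics/c3.png

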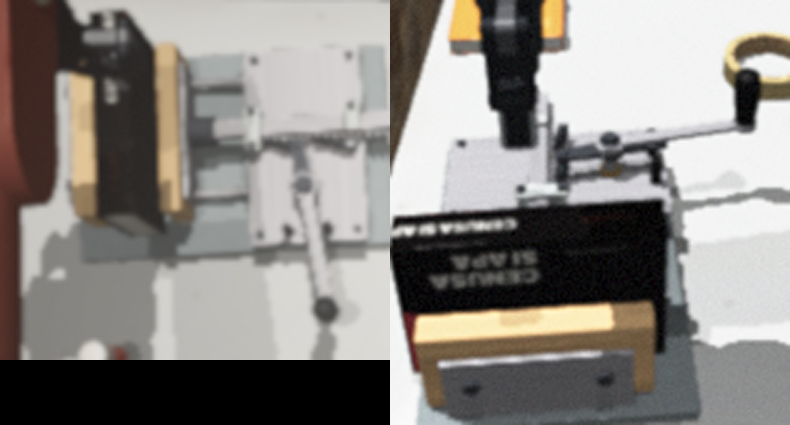

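The book stands spine-up between the jaws, square to them and released. The handle top is at about (288,218) in the top image, unmoved. Now to the handle.

Request:
drive_tool:
  rows:
    - [[0,0,0],-0.085]
    - [[0,0,0],-0.085]
    - [[0.027,-0.018,0],0]
    - [[0.03,-0.021,0],0]
    - [[0.03,-0.021,0],0]
    - [[0.03,-0.021,0],0]
    - [[0.03,-0.021,0],0]
    - [[0.03,-0.021,0],0]
    - [[0.03,-0.022,0],0]
    - [[0,0,0],0]
  jaw: 0.1

```text
t: 13.3
tool_pos: [0.4466, -0.0432, 0.3017]
tool_rot: [0.369, -3.116, -0.001]
contact_force: [0.5, 0.1, -0.3]
opening: 0.077
grip_force: 0.0
```

```bash
python3 - <<'E'
from h import *
plan([.452,-.044,.160],.239)
E
```

```text
t 13.3 q6 -2.069 pos [ 0.4466 -0.0432  0.3017] toolx [-0.972 -0.237  0.004] tooly [-0.237  0.972  0.001] turn -0.003 shift [-0.0057 -0.0022  0.1417]
```

Request:
drive_tool:
  rows:
    - [[-0.005,-0.002,0.02],0]
    - [[0,0,0.025],0]
    - [[0,0,0.025],0]
    - [[0,0,0.025],0]
    - [[0,0,0.02],0]
    - [[0,0,0.015],0]
    - [[0,0,0.009],0]
    - [[0,0,0.003],0]
    - [[0,0,0],0]
    - [[0,0,0],0]

```text
t: 14.3
tool_pos: [0.4549, -0.0421, 0.1631]
tool_rot: [-0.376, 3.118, -0.001]
contact_force: [-0.1, -0.1, 1.0]
opening: 0.0769
grip_force: 0.0
```

Request:
drive_tool:
  rows:
    - [[0,0,0],0]
    - [[0,0,0],0]
    - [[0,0,0],0]
    - [[0,0,0],0]
    - [[0,0,0],0]
    - [[0,0,0],0]
    - [[0,0,0],0]
    - [[0,0,0],0]
  jaw: 1
  grip_force: 30

```text
t: 15.1
tool_pos: [0.4546, -0.0422, 0.1628]
tool_rot: [-0.376, 3.119, -0.0]
contact_force: [-1.7, -0.4, 4.7]
opening: 0.022
grip_force: 30.2
```

Handle gripped (opening 22 mm). I'll feel for the return stop (+y) first, in small arc steps.

Request:
drive_tool:
  rows:
    - [[0,0.002,0],0.0167]
    - [[0,0.002,0],0.0167]
    - [[0,0,0],0]
    - [[0,0,0],0]

```text
t: 15.5
tool_pos: [0.4536, -0.0381, 0.1627]
tool_rot: [-0.324, 3.124, -0.0]
contact_force: [-1.3, 0.3, 4.9]
opening: 0.0219
grip_force: 30.4
```

Request:
drive_tool:
  rows:
    - [[0,0.002,0],0.0167]
    - [[0,0.002,0],0.0167]
    - [[0,0,0],0]

```text
t: 15.8
tool_pos: [0.4529, -0.0341, 0.1627]
tool_rot: [-0.271, 3.129, -0.0]
contact_force: [-1.5, 0.0, 5.5]
opening: 0.0219
grip_force: 30.4
```

Request:
drive_tool:
  rows:
    - [[0,0.002,0],0.0167]
    - [[0,0.002,0],0.0167]
    - [[0,0,0],0]

```text
t: 16.1
tool_pos: [0.4523, -0.0301, 0.1627]
tool_rot: [-0.218, 3.133, -0.0]
contact_force: [-0.6, -1.0, 4.7]
opening: 0.0221
grip_force: 30.4
```

Request:
drive_tool:
  rows:
    - [[0,0.002,0],0.0167]
    - [[0,0.002,0],0.0167]
    - [[0,0,0],0]

```text
t: 16.4
tool_pos: [0.4518, -0.0261, 0.1627]
tool_rot: [-0.166, 3.136, 0.0]
contact_force: [-0.1, -0.1, 4.9]
opening: 0.0219
grip_force: 30.4
```

Request:
drive_tool:
  rows:
    - [[0,0.002,0],0.0167]
    - [[0,0.002,0],0.0167]
    - [[0,0,0],0]

```text
t: 16.7
tool_pos: [0.4515, -0.0222, 0.1627]
tool_rot: [-0.114, 3.138, 0.0]
contact_force: [0.7, -0.8, 4.9]
opening: 0.0219
grip_force: 30.4
```

Request:
drive_tool:
  rows:
    - [[0,0.002,0],0.0167]
    - [[0,0.002,0],0.0167]
    - [[0,0,0],0]

```text
t: 17.0
tool_pos: [0.4513, -0.0182, 0.1626]
tool_rot: [-0.062, 3.14, 0.0]
contact_force: [2.4, -1.6, 4.4]
opening: 0.022
grip_force: 30.3
```

Request:
drive_tool:
  rows:
    - [[-0.0003,0.002,0],0.0167]
    - [[-0.0003,0.002,0],0.0167]
    - [[0,0,0],0]

```text
t: 17.3
tool_pos: [0.4514, -0.0142, 0.1626]
tool_rot: [0.009, -3.141, -0.0]
contact_force: [0.2, -1.3, 6.7]
opening: 0.0218
grip_force: 30.5
```

Request:
drive_tool:
  rows:
    - [[0,0.002,0],0.0167]
    - [[0,0.002,0],0.0167]
    - [[0,0,0],0]

```text
t: 17.6
tool_pos: [0.4515, -0.0103, 0.1626]
tool_rot: [0.044, 3.141, -0.0]
contact_force: [1.9, -0.2, 5.7]
opening: 0.022
grip_force: 30.4
```

Request:
drive_tool:
  rows:
    - [[-0.0002,0.002,0],0.0167]
    - [[-0.0002,0.0015,0],0.0125]
    - [[0,0,0],0]

```text
t: 17.9
tool_pos: [0.4517, -0.0068, 0.1626]
tool_rot: [-0.09, -3.139, 0.0]
contact_force: [0.1, -1.1, 6.3]
opening: 0.0217
grip_force: 30.5
```

Request:
drive_tool:
  rows:
    - [[0,0.002,0],0.0167]
    - [[0,0.0015,0],0.0125]
    - [[0,0,0],0]

```text
t: 18.2
tool_pos: [0.4519, -0.0043, 0.1626]
tool_rot: [-0.134, -3.138, 0.005]
contact_force: [-0.5, -7.3, 6.4]
opening: 0.022
grip_force: 30.7
```

Return stop felt at TCP y ≈ -0.0055. Now the working stroke: 36 mm quickly, then feel.

Request:
drive_tool:
  rows:
    - [[0,-0.004,0],-0.0333]
    - [[0,-0.004,0],-0.0333]
    - [[0,-0.004,0],-0.0333]
    - [[0,-0.004,0],-0.0333]
    - [[0,-0.004,0],-0.0333]
    - [[0,-0.004,0],-0.0333]
    - [[0,-0.004,0],-0.0333]
    - [[0,-0.004,0],-0.0333]
    - [[0,-0.004,0],-0.0333]
    - [[0,0,0],0]

```text
t: 19.2
tool_pos: [0.4538, -0.0391, 0.1626]
tool_rot: [0.335, -3.123, -0.002]
contact_force: [-0.0, 0.3, 7.1]
opening: 0.0217
grip_force: 30.6
```

Request:
drive_tool:
  rows:
    - [[0,-0.002,0],-0.0167]
    - [[0,-0.002,0],-0.0167]
    - [[0,0,0],0]

```text
t: 19.5
tool_pos: [0.4546, -0.0428, 0.1626]
tool_rot: [0.387, -3.117, -0.002]
contact_force: [-0.3, 0.7, 6.1]
opening: 0.0214
grip_force: 30.6
```

Request:
drive_tool:
  rows:
    - [[0,-0.0015,0],-0.0125]
    - [[0,-0.0015,0],-0.0125]
    - [[0,0,0],0]

```text
t: 19.8
tool_pos: [0.4553, -0.0456, 0.1626]
tool_rot: [0.426, -3.112, -0.002]
contact_force: [-0.5, 0.8, 6.9]
opening: 0.0217
grip_force: 30.6
```

Request:
drive_tool:
  rows:
    - [[0,-0.0015,0],-0.0125]
    - [[0,-0.0015,0],-0.0125]
    - [[0,0,0],0]

```text
t: 20.1
tool_pos: [0.4559, -0.0481, 0.1625]
tool_rot: [0.464, -3.106, -0.005]
contact_force: [-2.1, 3.6, 8.1]
opening: 0.0222
grip_force: 30.8
```

Request:
drive_tool:
  rows:
    - [[0,-0.001,0],-0.0083]
    - [[0,0,0],0]

```text
t: 20.3
tool_pos: [0.4561, -0.0487, 0.1625]
tool_rot: [0.477, -3.104, -0.006]
contact_force: [-2.5, 5.0, 8.4]
opening: 0.0221
grip_force: 30.9
```

First full stroke done (both stops felt). Return.

Request:
drive_tool:
  rows:
    - [[0,0.0044,0],0.0367]
    - [[0,0.0044,0],0.0367]
    - [[0,0.0044,0],0.0367]
    - [[0,0.0044,0],0.0367]
    - [[0,0.0044,0],0.0367]
    - [[0,0.0044,0],0.0367]
    - [[0,0.0044,0],0.0367]
    - [[0,0.0044,0],0.0367]
    - [[0,0.0044,0],0.0367]
    - [[0,0.0044,0],0.0367]

```text
t: 21.3
tool_pos: [0.4514, -0.0065, 0.1627]
tool_rot: [0.099, 3.137, -0.001]
contact_force: [6.8, -2.8, 1.5]
opening: 0.0222
grip_force: 30.0
```

Request:
drive_tool:
  rows:
    - [[0,0.001,0],0.0083]
    - [[0,0.001,0],0.0083]
    - [[0,0,0],0]

```text
t: 21.6
tool_pos: [0.4515, -0.0052, 0.1626]
tool_rot: [0.122, 3.136, -0.003]
contact_force: [7.3, -4.2, 1.5]
opening: 0.0218
grip_force: 30.1
```

Request:
drive_tool:
  rows:
    - [[-0.0006,-0.0042,0],-0.035]
    - [[0,-0.0042,0],-0.035]
    - [[0,-0.0042,0],-0.035]
    - [[0,-0.0042,0],-0.035]
    - [[0,-0.0042,0],-0.035]
    - [[0,-0.0042,0],-0.035]
    - [[0,-0.0042,0],-0.035]
    - [[0,-0.0042,0],-0.035]
    - [[0,-0.0042,0],-0.035]
    - [[0,-0.0042,0],-0.035]

```text
t: 22.6
tool_pos: [0.455, -0.0455, 0.1626]
tool_rot: [-0.427, 3.111, 0.004]
contact_force: [3.0, 3.8, 4.3]
opening: 0.0221
grip_force: 30.4
```

Request:
drive_tool:
  rows:
    - [[0,-0.001,0],-0.0083]
    - [[0,-0.001,0],-0.0083]
    - [[0,0,0],0]

```text
t: 22.9
tool_pos: [0.4555, -0.0473, 0.1626]
tool_rot: [-0.45, 3.107, 0.004]
contact_force: [4.2, 3.6, 3.5]
opening: 0.0219
grip_force: 30.4
```

Request:
drive_tool:
  rows:
    - [[-0.0005,-0.001,0],-0.0083]
    - [[0,-0.0005,0],-0.0042]
    - [[0,0,0],0]

```text
t: 23.2
tool_pos: [0.4558, -0.0483, 0.1625]
tool_rot: [0.469, -3.106, -0.005]
contact_force: [1.1, 5.5, 8.1]
opening: 0.0217
grip_force: 30.7
```

```bash
python3 - <<'E'
from h import *
s=grab('side','side4');t=grab('top','top4')
a=cv2.resize(t['image'][115:235,180:310],None,fx=3.0,fy=3.0,interpolation=2);b=cv2.resize(s['image'][170:340,215:375],None,fx=2.5,fy=2.5,interpolation=2)
c=np.zeros((425,790,3),np.uint8);c[:360,:390]=a;c[:,390:]=b;cv2.imwrite('pics/c4.png',c)
E
```

```text
(no output)
```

View pics/c4.png

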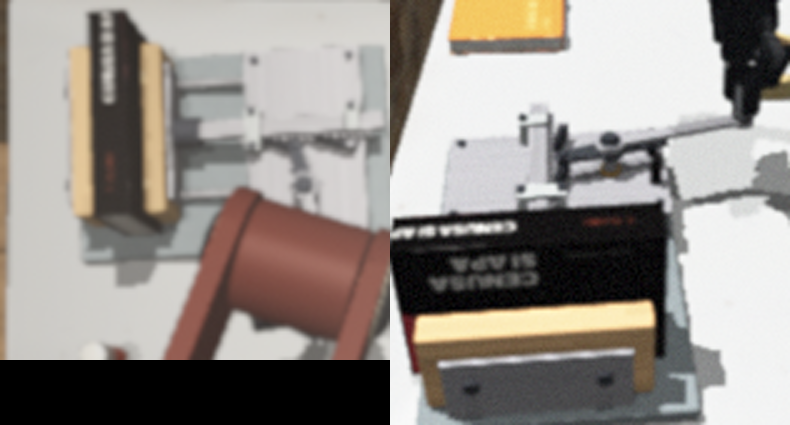

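The top view shows the sliding jaw's inner edge moved from about 157 to 140 px, or about 16 mm: two teeth. The book is still upright and square with about 5 mm of play. Stroke 3.

Request:
drive_tool:
  rows:
    - [[0,0.0044,0],0.0367]
    - [[0,0.0044,0],0.0367]
    - [[0,0.0044,0],0.0367]
    - [[0,0.0044,0],0.0367]
    - [[0,0.0044,0],0.0367]
    - [[0,0.0044,0],0.0367]
    - [[0,0.0044,0],0.0367]
    - [[-0.0003,0.0044,0],0.0367]
    - [[-0.0003,0.0044,0],0.0367]
    - [[0,0.0044,0],0.0367]

```text
t: 24.3
tool_pos: [0.4514, -0.0062, 0.1626]
tool_rot: [0.106, 3.137, -0.002]
contact_force: [6.4, -3.0, 1.8]
opening: 0.0217
grip_force: 30.1
```

Request:
drive_tool:
  rows:
    - [[0,0.001,0],0.0083]
    - [[0,0.0005,0],0.0042]
    - [[0,0,0],0]

```text
t: 24.6
tool_pos: [0.4515, -0.0053, 0.1627]
tool_rot: [0.123, 3.136, -0.004]
contact_force: [6.5, -4.4, 2.2]
opening: 0.0218
grip_force: 30.2
```

Request:
drive_tool:
  rows:
    - [[-0.0006,-0.0042,0],-0.035]
    - [[0,-0.0042,0],-0.035]
    - [[0,-0.0042,0],-0.035]
    - [[0,-0.0042,0],-0.035]
    - [[0,-0.0042,0],-0.035]
    - [[0,-0.0042,0],-0.035]
    - [[0,-0.0042,0],-0.035]
    - [[0,-0.0042,0],-0.035]
    - [[0,-0.0042,0],-0.035]
    - [[0,-0.0042,0],-0.035]

```text
t: 25.6
tool_pos: [0.455, -0.0456, 0.1626]
tool_rot: [-0.426, 3.111, 0.004]
contact_force: [4.1, 4.0, 4.2]
opening: 0.0216
grip_force: 30.4
```

Request:
drive_tool:
  rows:
    - [[0,-0.001,0],-0.0083]
    - [[-0.0005,-0.001,0],-0.0083]
    - [[0,0,0],0]

```text
t: 25.9
tool_pos: [0.4556, -0.0474, 0.1625]
tool_rot: [0.45, -3.109, -0.003]
contact_force: [1.7, 3.4, 7.2]
opening: 0.0217
grip_force: 30.6
```

Request:
drive_tool:
  rows:
    - [[0,-0.001,0],-0.0083]
    - [[0,-0.0005,0],-0.0042]
    - [[0,0,0],0]

```text
t: 26.2
tool_pos: [0.4559, -0.0483, 0.1625]
tool_rot: [0.469, -3.106, -0.005]
contact_force: [0.0, 6.2, 7.4]
opening: 0.0219
grip_force: 30.7
```

Request:
drive_tool:
  rows:
    - [[0,0.0044,0],0.0367]
    - [[0,0.0044,0],0.0367]
    - [[0,0.0044,0],0.0367]
    - [[0,0.0044,0],0.0367]
    - [[0,0.0044,0],0.0367]
    - [[0,0.0044,0],0.0367]
    - [[0,0.0044,0],0.0367]
    - [[-0.0003,0.0044,0],0.0367]
    - [[-0.0003,0.0044,0],0.0367]
    - [[0,0.0044,0],0.0367]

```text
t: 27.2
tool_pos: [0.4515, -0.0062, 0.1627]
tool_rot: [0.107, 3.137, -0.002]
contact_force: [6.8, -3.5, 2.2]
opening: 0.0215
grip_force: 30.1
```

Request:
drive_tool:
  rows:
    - [[-0.0003,0.001,0],0.0083]
    - [[0,0.0005,0],0.0042]
    - [[0,0,0],0]

```text
t: 27.5
tool_pos: [0.4516, -0.0053, 0.1626]
tool_rot: [0.124, 3.138, -0.004]
contact_force: [3.2, -2.9, 3.1]
opening: 0.0217
grip_force: 30.3
```

Request:
drive_tool:
  rows:
    - [[0,0.0007,0],0.006]
    - [[0,0,0],0]

```text
t: 27.7
tool_pos: [0.4516, -0.0049, 0.1626]
tool_rot: [0.133, 3.137, -0.005]
contact_force: [4.8, -5.9, 2.1]
opening: 0.0214
grip_force: 30.3
```

Request:
drive_tool:
  rows:
    - [[-0.0003,-0.0042,0],-0.035]
    - [[0,-0.0042,0],-0.035]
    - [[0,-0.0042,0],-0.035]
    - [[0,-0.0042,0],-0.035]
    - [[0,-0.0042,0],-0.035]
    - [[0,-0.0042,0],-0.035]
    - [[0,-0.0042,0],-0.035]
    - [[0,-0.0042,0],-0.035]
    - [[0,-0.0042,0],-0.035]
    - [[0,-0.0042,0],-0.035]

```text
t: 28.7
tool_pos: [0.4548, -0.0447, 0.1626]
tool_rot: [-0.416, 3.113, 0.005]
contact_force: [2.2, 5.5, 6.0]
opening: 0.0217
grip_force: 30.5
```

Request:
drive_tool:
  rows:
    - [[0,-0.001,0],-0.0083]
    - [[-0.0005,-0.001,0],-0.0083]
    - [[0,0,0],0]

```text
t: 29.0
tool_pos: [0.4554, -0.0465, 0.1625]
tool_rot: [0.44, -3.11, -0.004]
contact_force: [0.1, 4.5, 7.4]
opening: 0.022
grip_force: 30.6
```

Request:
drive_tool:
  rows:
    - [[0,-0.001,0],-0.0083]
    - [[0,-0.001,0],-0.0083]
    - [[0,0,0],0]

```text
t: 29.3
tool_pos: [0.4558, -0.048, 0.1625]
tool_rot: [0.465, -3.106, -0.007]
contact_force: [0.0, 6.9, 8.9]
opening: 0.0215
grip_force: 30.8
```

Request:
drive_tool:
  rows:
    - [[0,-0.0006,0],-0.005]
    - [[0,0,0],0]

```text
t: 29.5
tool_pos: [0.4559, -0.0483, 0.1624]
tool_rot: [0.472, -3.105, -0.008]
contact_force: [-0.2, 7.3, 9.3]
opening: 0.0218
grip_force: 30.9
```

```bash
python3 - <<'E'
from h import *
s=grab('side','side5');t=grab('top','top5')
a=cv2.resize(t['image'][120:200,195:260],None,fx=6,fy=6,interpolation=2);b=cv2.resize(ld('top4')['image'][120:200,195:260],None,fx=6,fy=6,interpolation=2)
cv2.imwrite('pics/c5.png',np.hstack([b,a]))
for g in (ld('top0'),ld('top4'),t):
    h=cv2.cvtColor(g['image'],cv2.COLOR_BGR2HSV); m=cv2.inRange(h,(8,70,120),(25,220,255)); m[:, 260:]=0;m[:115]=0;m[200:]=0;m[:,:190]=0
    print([ (np.round(cv2.minAreaRect(c)[0],2)) for c in cv2.findContours(m,0,2)[0] if cv2.contourArea(c)>80])
E
```

```text
[array([208.26, 158.98]), array([236.31, 157.49])]
[array([207., 159.]), array([230.82, 157.01])]
[array([205.37, 158.5 ]), array([227.72, 157.5 ])]
```

View pics/c5.png

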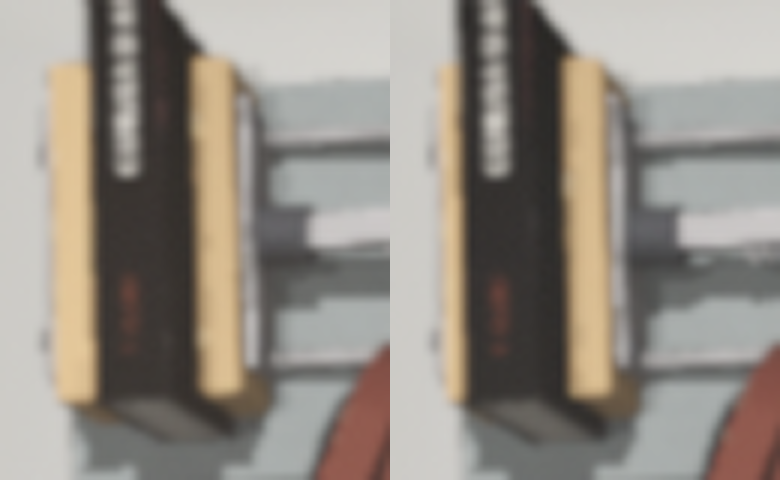

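Since stroke 2 the sliding jaw has advanced about 9 mm (230.8 to 227.7 px) instead of 16, and the book now lies against the rear jaw. The handle load is only slightly above free, so the jaw is bearing lightly. One more stroke, watching the load.

Request:
drive_tool:
  rows:
    - [[0,0.0044,0],0.0367]
    - [[0,0.0044,0],0.0367]
    - [[0,0.0044,0],0.0367]
    - [[0,0.0044,0],0.0367]
    - [[0,0.0044,0],0.0367]
    - [[0,0.0044,0],0.0367]
    - [[0,0.0044,0],0.0367]
    - [[-0.0003,0.0044,0],0.0367]
    - [[-0.0003,0.0044,0],0.0367]
    - [[0,0.0044,0],0.0367]

```text
t: 30.6
tool_pos: [0.4515, -0.0066, 0.1626]
tool_rot: [0.103, 3.138, -0.001]
contact_force: [5.8, -1.5, 3.0]
opening: 0.0215
grip_force: 30.2
```

Request:
drive_tool:
  rows:
    - [[-0.0003,0.001,0],0.0083]
    - [[0,0.001,0],0.0083]
    - [[0,0,0],0]

```text
t: 30.9
tool_pos: [0.4517, -0.0052, 0.1626]
tool_rot: [0.125, 3.138, -0.003]
contact_force: [3.7, -3.8, 3.6]
opening: 0.0221
grip_force: 30.3
```

Request:
drive_tool:
  rows:
    - [[0,0.0007,0],0.006]
    - [[0,0,0],0]

```text
t: 31.1
tool_pos: [0.4517, -0.0048, 0.1626]
tool_rot: [0.135, 3.138, -0.004]
contact_force: [4.3, -4.8, 3.9]
opening: 0.022
grip_force: 30.4
```

Request:
drive_tool:
  rows:
    - [[-0.0003,-0.0042,0],-0.035]
    - [[0,-0.0042,0],-0.035]
    - [[0,-0.0042,0],-0.035]
    - [[0,-0.0042,0],-0.035]
    - [[0,-0.0042,0],-0.035]

```text
t: 31.6
tool_pos: [0.4515, -0.024, 0.1626]
tool_rot: [-0.139, 3.138, 0.005]
contact_force: [3.8, 5.6, 5.7]
opening: 0.0222
grip_force: 30.5
```

Request:
drive_tool:
  rows:
    - [[0,-0.0042,0],-0.035]
    - [[0,-0.0042,0],-0.035]
    - [[0,-0.0042,0],-0.035]
    - [[0,-0.0042,0],-0.035]
    - [[0,-0.0042,0],-0.035]

```text
t: 32.1
tool_pos: [0.4546, -0.0442, 0.1624]
tool_rot: [-0.413, 3.114, 0.008]
contact_force: [2.3, 7.6, 5.1]
opening: 0.0217
grip_force: 30.6
```

Request:
drive_tool:
  rows:
    - [[0,-0.001,0],-0.0083]
    - [[-0.0005,-0.001,0],-0.0083]
    - [[0,0,0],0]

```text
t: 32.4
tool_pos: [0.4553, -0.0461, 0.1625]
tool_rot: [0.437, -3.11, -0.007]
contact_force: [-0.5, 5.9, 8.0]
opening: 0.022
grip_force: 30.8
```

Request:
drive_tool:
  rows:
    - [[0,-0.001,0],-0.0083]
    - [[0,-0.001,0],-0.0083]
    - [[0,0,0],0]

```text
t: 32.7
tool_pos: [0.4557, -0.0477, 0.1624]
tool_rot: [0.462, -3.106, -0.009]
contact_force: [0.2, 8.7, 9.3]
opening: 0.0218
grip_force: 31.0
```

Request:
drive_tool:
  rows:
    - [[0,-0.0008,0],-0.0067]
    - [[0,0,0],0]

```text
t: 32.9
tool_pos: [0.4558, -0.048, 0.1624]
tool_rot: [0.473, -3.104, -0.011]
contact_force: [-1.2, 10.4, 9.0]
opening: 0.0218
grip_force: 31.2
```

```bash
python3 - <<'E'
from h import *
t=grab('top','top6')
def prof(n):
    g=ld(n)['image'].astype(float); h=cv2.cvtColor(g.astype(np.uint8),cv2.COLOR_BGR2HSV)
    m=cv2.inRange(h,(8,70,120),(25,220,255)); m[:, :218]=0;m[:,245:]=0
    r=[np.nonzero(m[y])[0] for y in range(137,180)]
    # sliding jaw: left and right edge medians + subpixel right edge by gradient centroid
    L=[];R=[]
    sat=h[:,:,1].astype(float)
    for y in range(138,180):
        x=np.nonzero(m[y])[0]
        if len(x)>3:
            s=sat[y,218:246]-sat[y,243:246].mean(); w=np.arange(218,246)
            c=int(np.median(x)); d=-np.diff(sat[y,c:c+8]); d=np.clip(d,0,None); R.append(c+.5+(d*np.arange(7)).sum()/d.sum()); L.append(x.min())
    return np.mean(L).round(2),np.mean(R).round(2),len(R)
for n in ['top0','top3','top4','top5','top6']: print(n,prof(n))
E
```

```text
top0 (np.float64(233.67), np.float64(239.5), 42)
top3 (np.float64(232.74), np.float64(239.46), 42)
top4 (np.float64(227.69), np.float64(234.55), 42)
top5 (np.float64(224.43), np.float64(231.35), 42)
top6 (np.float64(224.43), np.float64(231.35), 42)
```

The jaw no longer moves (231.35 before and after) while the handle load grew by about 4.5 N, so it is bearing on the book at roughly 10 to 15 N. I'll check what the pawl holds: return, then half a working stroke to read the load, short of the pawl zone.

Request:
drive_tool:
  rows:
    - [[0,0.0044,0],0.0367]
    - [[0,0.0044,0],0.0367]
    - [[0,0.0044,0],0.0367]
    - [[0,0.0044,0],0.0367]
    - [[0,0.0044,0],0.0367]
    - [[0,0.0044,0],0.0367]
    - [[0,0.0044,0],0.0367]
    - [[-0.0003,0.0044,0],0.0367]
    - [[-0.0003,0.0044,0],0.0367]
    - [[0,0.0044,0],0.0367]

```text
t: 33.95
tool_pos: [0.4516, -0.0064, 0.1626]
tool_rot: [0.101, 3.138, 0.0]
contact_force: [5.7, -0.9, 2.9]
opening: 0.0218
grip_force: 30.2
```

Request:
drive_tool:
  rows:
    - [[-0.0003,0.001,0],0.0083]
    - [[0,0.0015,0],0.0125]
    - [[0,0,0],0]

```text
t: 34.25
tool_pos: [0.4518, -0.0048, 0.1626]
tool_rot: [0.131, 3.138, -0.003]
contact_force: [4.7, -3.6, 3.3]
opening: 0.0216
grip_force: 30.4
```

Request:
drive_tool:
  rows:
    - [[-0.0003,-0.0042,0],-0.035]
    - [[0,-0.0042,0],-0.035]
    - [[0,-0.0042,0],-0.035]
    - [[0,-0.0042,0],-0.035]
    - [[0,-0.0042,0],-0.035]

```text
t: 34.75
tool_pos: [0.4515, -0.0236, 0.1625]
tool_rot: [-0.142, 3.138, 0.01]
contact_force: [3.4, 9.6, 6.4]
opening: 0.0218
grip_force: 30.7
```

The load grew by exactly one click (+4 N at the handle), so about 14 N is held, within the 7 to 38 N window. Put the lever back, let go and retreat.

Request:
drive_tool:
  rows:
    - [[0,0.004,0],0.0333]
    - [[0,0.004,0],0.0333]
    - [[0,0.004,0],0.0333]
    - [[0,0.004,0],0.0333]
    - [[0,0.002,0],0.0167]
    - [[0,0,0],0]

```text
t: 35.35
tool_pos: [0.4515, -0.0069, 0.1626]
tool_rot: [0.093, 3.138, 0.001]
contact_force: [5.9, 0.9, 2.9]
opening: 0.0217
grip_force: 30.2
```

Request:
drive_tool:
  rows:
    - [[0,0,0],0]
    - [[0,0,0],0]
    - [[0,0,0],0]
    - [[0,0,0],0]
    - [[0,0,0],0]
  jaw: 0.3

```text
t: 35.85
tool_pos: [0.4505, -0.0073, 0.1619]
tool_rot: [-0.092, -3.139, -0.0]
contact_force: [0.1, 0.5, 0.0]
opening: 0.06
grip_force: 0.0
```

Request:
drive_tool:
  rows:
    - [[0,0,-0.01],0]
    - [[0,0,-0.02],0]
    - [[0,0,-0.03],0]
    - [[0,0,-0.03],0]
    - [[0,0,-0.03],0]
    - [[0,0,-0.02],0]
    - [[0,-0.03,0],0]
    - [[0,-0.04,0],0]
    - [[0,-0.04,0],0]
    - [[0,0,0],0]

```text
t: 36.85
tool_pos: [0.4441, -0.1205, 0.3035]
tool_rot: [0.1, 3.139, -0.003]
contact_force: [-0.5, 0.7, -0.1]
opening: 0.0598
grip_force: 0.0
```

```bash
python3 - <<'E'
from h import *
t=grab('top','top7');s=grab('side','side7')
a=cv2.resize(t['image'][115:275,180:380],None,fx=2.0,fy=2.0,interpolation=2);b=cv2.resize(s['image'][170:340,215:405],None,fx=2.1,fy=2.1,interpolation=2)
c=np.zeros((360,800,3),np.uint8);c[:a.shape[0],:a.shape[1]]=a;c[:b.shape[0],400:400+b.shape[1]]=b;cv2.imwrite('pics/c7.png',c)
E
```

```text
(no output)
```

View pics/c7.png

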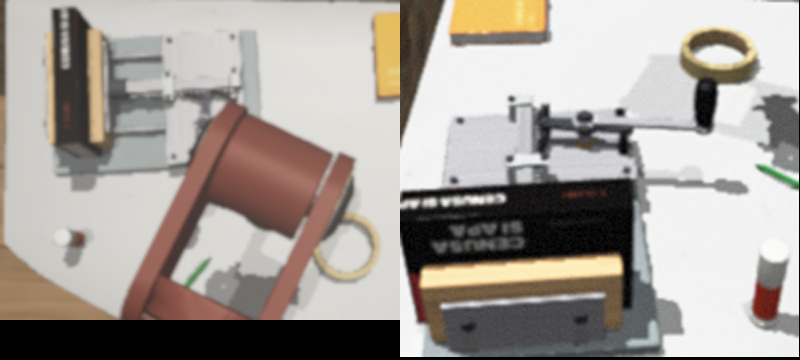

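The book is clamped upright between the jaws, and the handle is free. The glue stick and tape are where they were. Handing in.

```bash
python3 -c "
from station import ctrl
print(ctrl.finish_job())"
```

```text
the job is handed in; nothing more can be done
None
```

I handed the job in at about 37 s. The book stands spine-up and square between the jaws, clamped after five full strokes at an estimated 14 N; the hand-in did not return a verdict.

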